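# Find the loaded bolt tubes by heft

### The job

Three capped bolt tubes came back from the line and look alike, but one or two of them still have a hub bolt inside; you can tell only by the weight in the hand. Lower each loaded tube gently into a bore of the rack, upright and fully home, down to its black ring, and send the empty ones down the chute into the bin. Leave the other things on the counter where they are.

Things in the scene. Friction and masses are not known exactly. Their poses are not given: they have to be found in the camera images.
- tube_1: upright closed tube of brown cardboard, 42 mm across, 130 mm tall, with a flat red plastic plug flush in each end and a black ring round it whose lower edge is 45 mm above its underside; origin: centre of the underside, z up along the tube. Opaque: it may hold a bolt or only foam. An empty tube weighs 45 to 75 g in all, a loaded one 290 to 420 g. It can be gripped anywhere up its side. Stands loose on the counter
- tube_2: upright closed tube of brown cardboard, 42 mm across, 130 mm tall, with a flat red plastic plug flush in each end and a black ring round it whose lower edge is 45 mm above its underside; origin: centre of the underside, z up along the tube. Opaque: it may hold a bolt or only foam. An empty tube weighs 45 to 75 g in all, a loaded one 290 to 420 g. It can be gripped anywhere up its side. Stands loose on the counter
- tube_3: upright closed tube of brown cardboard, 42 mm across, 130 mm tall, with a flat red plastic plug flush in each end and a black ring round it whose lower edge is 45 mm above its underside; origin: centre of the underside, z up along the tube. Opaque: it may hold a bolt or only foam. An empty tube weighs 45 to 75 g in all, a loaded one 290 to 420 g. It can be gripped anywhere up its side. Stands loose on the counter
- rack: plywood block with three round blind bores in a row along its y axis, 100 mm (x) by 260 mm (y), 60 mm tall, fixed to the counter, turned with its yaw; origin: centre of its underside, z up. The bores are 46 mm across and 45 mm deep, 80 mm apart, with a small chamfer; a tube that is home stands on the bore's floor, 15 mm above the counter, its ring just clear of the top face
- bore1 (a point): centre of the mouth of the right-hand (-y) bore of the rack, 60 mm above the counter, axes as the rack's
- bore2 (a point): centre of the mouth of the middle bore of the rack, 60 mm above the counter, axes as the rack's
- bore3 (a point): centre of the mouth of the left-hand (+y) bore of the rack, 60 mm above the counter, axes as the rack's
- chute: slippery galvanized chute (friction about 0.3) and the blue bin it feeds, one fixed piece over the counter's far edge. Sheet 170 mm wide, side walls 45 mm high, open at its upper end; origin: on the counter below the middle of its upper lip, x level in the downhill direction, y across, z up. Lip 150 mm above the counter; the sheet falls at 30 degrees for 360 mm (level) and ends over the bin
- chute_drop (a point): point on the chute's sheet, mid-width, 50 mm (level) downhill of the lip, 121 mm above the counter; axes as the chute's. A tube stood here and let go tips over downhill and slides into the bin by itself, where it settles within about 2 s. The open bin, 420 (x) by 360 mm, 120 mm deep, has its centre 510 mm (level) downhill of the lip, its floor 150 mm below the counter top
- hub_bolt: stainless hub bolt standing on its hexagon head, 100 mm tall, 35 mm across the head; bystander; origin: centre of the underside
- castle_nut: brass castle nut, 35 mm across, 22 mm tall; bystander; origin: centre of the underside
- torque_adapter: black anodized torque adapter, a stepped cylinder 38 mm across and 52 mm tall; bystander; origin: centre of the underside
- thread_cap: red plastic thread protector cap, 33 mm across and 32 mm tall; bystander; origin: centre of the underside
- wrench: steel wrench lying flat, 200 mm long; bystander; origin: its middle on the counter
- spray_can: spray can with a yellow band, 60 mm across, 170 mm tall; bystander; origin: centre of the underside

How it is judged:
By the outcome, as a careful person would: the job done as asked, in the order asked, and still so for the second after the job is handed in, with the robot touching nothing.
It also fails if it takes over 72 s, if anything falls off the work surface, if the arm or the gripper's body presses on something with over 40 N, if the wrist force passes 120 N, or if a joint passes its speed limit or range.

### The arm

A 6-joint arm with a two-finger parallel gripper is mounted at the origin on the work surface. World frame = base frame: x ahead of the robot, y to its left, z up, the work surface at z = 0. Lengths are in m, angles in rad, forces in N, time in s.
With the tool pointing down it reaches from about 0.225 to 0.875 m from the base axis. Payload 3.4 kg.
Tool frame: the origin (TCP) lies on the centre line of the jaws, within the pads' length; the fingertips stand 17 mm ahead of it and the grasp point (between the pads) lies 2 mm behind it (manip.finger_overhang is the distance from the TCP to the fingertips, in m); y points along the fingers, x is the direction in which the jaws open and shut, and the axes are right-handed (so a half turn about y gives the same grasp; the last joint's range is limited). The gripper opens to 85 mm and grips with 20 to 120 N. Pads are 22 mm wide; open, the fingers measure 114 mm over their backs; the gripper's body (76 mm by 85 mm) begins 54 mm behind the grasp point. The pads swing forward as they close: fully open they stand 13 mm farther back than shut.
Start: joints at [1.094, 0.276, 1.505, -0, 1.361, -0.121], TCP at [0.2, 0.539, 0.248] pointing down, gripper open.
Joint ranges: [-2.89, 2.89], [-0.75, 2.08], [0.22, 2.7], [-1.18, 4.32], [0.11, 2.71], [-2.7, 2.7]. Speed limits (rad/s): [2.57, 2.57, 3.14, 3.14, 3.14, 3.14].

### API

Orientations are given as a unit quaternion [w, x, y, z].
In Python, from rig import manip gives the robot as it stands.
- The arm moves only by the tool arm_command, never from a script. Its argument "commands" is a list of rows, each a list of 3 entries, a list of its own where there are three numbers: the finger opening in cm, from 0 to 8.54, then the shift along the world's x, y, z in cm, then the turn about the world's z in rad. A call has 1 to 12 rows; each row shifts and turns the commanded pose from where the row before left it; what a row does not reach is not made up. A row lasts 1/10 s, in which the tool goes at most 50 mm and 8.59 degrees, less where a joint would pass 70% of its speed; a pose out of reach is approached as far as the arm can. A call with a gripper value outside its range is refused whole. The fingers move at their own pace and stop on an object; "grip_force" is the grip in N (left out, the last holds). Time passes only in rows, so rows that do not move let the fingers close. It gives the time, the measured TCP pose, the force and the opening at its end, in the units of the state.
- manip.get_state(): the state, without advancing time (a new reading comes with each control period).
- manip.get_image(name): name is "side" or "top" or "wrist"; returns a dict with "pixels" (480x640x3 uint8, red, green, blue), "range_z" (480x640 float32, m along the optical axis (not along the pixel's ray), 0 where there is no reading), "intrinsics" (3x3 intrinsics, pixels), "k1" (the pictures are not rectified: a ray, as slopes to the right and down, at radius r is drawn at 1 + k1 r^2 times it, then the intrinsics apply), "R" (3x3) and "t" (3): a world point X has camera coordinates R X + t. Camera axes: x right, y down, z forward; pixel columns grow to the right and rows downward; lengths in m; the calibration is good to about 2 mm. A picture is of the moment at which its call begins.
- manip.sign_off(): hands the job in, once; it reports no verdict.
The state is a dict: "clock": time; "qpos": joint angles; "qd": joint speeds; "effort": joint torques, N m; "position": TCP position; "ee_rot": TCP orientation; "contact_force": force on the tool from outside, world axes, zero at the start; "moment": the same for the moment, N m; "width": finger opening in m.
Only numpy, scipy, OpenCV 4.12 (cv2) and the standard library are available. Lean on these libraries where they do the work, as an engineer would, in place of code of your own. Each camera call takes 0.05 s, during which the arm holds its last target.

## Working session

There is one attempt and no reset: what is moved stays moved. The work goes in short steps, Python scripts to look and compute and a tool call to move; the robot and the scene stay as the last step left them, time stands still between calls to the robot, and variables do not carry over. Pictures are saved under pics/ and viewed, and the job is handed in when it is done.

Besides the shell and the picture viewer there is one more tool, called after "Emit:" in YAML: its name, and indented under it one key for each argument. arm_command: Moves the arm, as the interface text tells. Its arguments: {"type":"object","properties":{"commands":{"type":"array"},"grip_force":{"type":"number"}},"required":["commands"]}

```bash
mkdir -p pics; ls; python3 - <<'E'
from rig import manip
import cv2,pickle
s=manip.get_state();print(s, manip.finger_overhang)
d={}
for n in("side","top","wrist"):
    i=manip.get_image(n);d[n]=i
    cv2.imwrite(f"pics/{n}0.png",i["pixels"][:,:,::-1]);print(n,i["intrinsics"].round(1).tolist(),i["k1"],i["R"].round(3).tolist(),i["t"].round(3).tolist())
pickle.dump(d,open("d0.pkl","wb"))
E
```

```text
pics
{'clock': 0.0, 'qpos': array([ 1.09400503e+00,  2.76572631e-01,  1.50612538e+00,  2.58442828e-06,
        1.36067919e+00, -1.21022915e-01]), 'qd': array([-0.0015563 , -0.00082117,  0.0005233 , -0.00282081, -0.00144532,
        0.00082449]), 'effort': array([-1.08995348e-04, -4.16774046e+01, -2.45807451e+01, -5.02788298e-04,
        1.12024162e-02, -2.14865054e-05]), 'position': array([0.20006913, 0.53854909, 0.24745551]), 'ee_rot': array([-0.5802896 ,  0.58087798,  0.4030779 , -0.4041942 ]), 'contact_force': array([-0.33042367, -0.66560219,  0.1152381 ]), 'moment': array([-0.0103643 , -0.0838274 , -0.02615227]), 'width': 0.08544499611454709} 0.017
side [[469.0, 0.0, 320.6], [0.0, 469.0, 237.6], [0.0, 0.0, 1.0]] -0.02037148280913709 [[0.992, -0.126, 0.01], [-0.062, -0.555, -0.829], [0.11, 0.822, -0.559]] [-0.568, 0.118, 1.353]
top [[536.0, 0.0, 324.4], [0.0, 536.0, 231.7], [0.0, 0.0, 1.0]] -0.00474768561147987 [[0.003, -1.0, -0.002], [-0.995, -0.003, -0.1], [0.1, 0.002, -0.995]] [0.009, 0.557, 1.432]
wrist [[367.1, 0.0, 314.1], [0.0, 367.1, 238.1], [0.0, 0.0, 1.0]] -0.07229295130586742 [[0.348, 0.937, -0.002], [0.897, -0.333, 0.29], [0.271, -0.103, -0.957]] [-0.574, -0.039, 0.381]
```

View pics/side0.png

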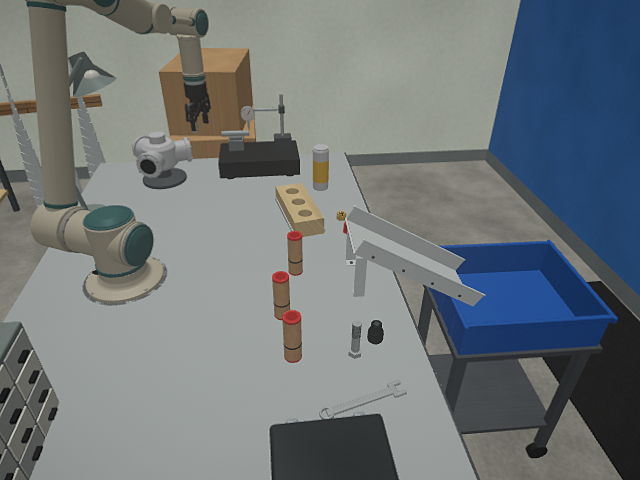

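View pics/top0.png

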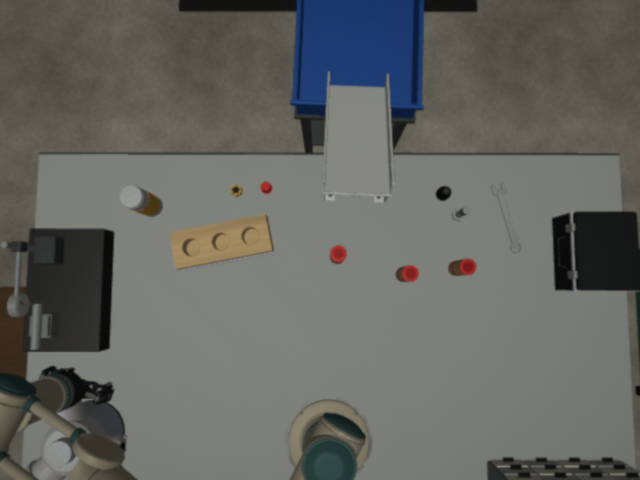

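View pics/wrist0.png

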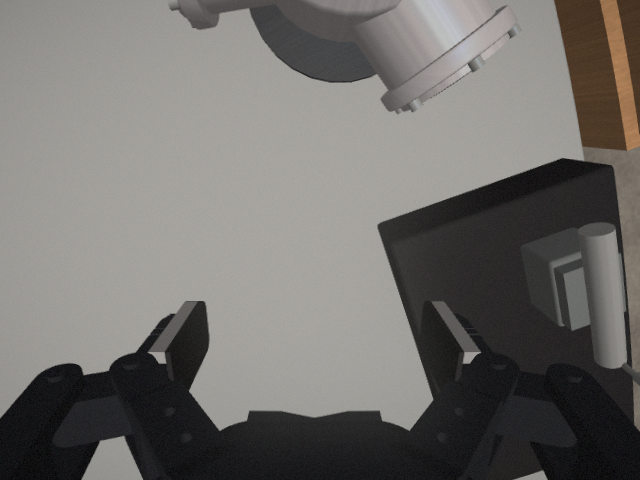

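The side view shows three tubes, with red tops at about (295,236), (281,276) and (292,316). In the top view the same tops are at (338,254), (410,273) and (468,267). The rack bores in the top view are at about (192,247), (221,241) and (251,236), and the chute lip is at about (358,194). Next I'll triangulate.

```bash
cat > h.py <<'E'
import numpy as np,cv2
def ray(im,uv):
    K=im["intrinsics"];k=im["k1"]
    x=np.array([(uv[0]-K[0,2])/K[0,0],(uv[1]-K[1,2])/K[1,1]])
    u=cv2.undistortPoints(np.array([[uv]],float),K,np.array([k,0,0,0,0.]))[0,0]
    d=im["R"].T@np.array([u[0],u[1],1]);return -im["R"].T@im["t"],d/np.linalg.norm(d)
def plane(im,uv,z):
    o,d=ray(im,uv);return o+d*(z-o[2])/d[2]
def tri(a,ua,b,ub):
    o,d=ray(a,ua);p,e=ray(b,ub)
    A=np.stack([d,-e],1);s=np.linalg.lstsq(A,p-o,rcond=None)[0]
    x=o+d*s[0];y=p+e*s[1];return (x+y)/2,np.linalg.norm(x-y)
def proj(im,X):
    c=im["R"]@X+im["t"];x=c[:2]/c[2];x=x*(1+im["k1"]*(x@x));return im["intrinsics"][:2,:2]@x+im["intrinsics"][:2,2]
def red(im):
    h=cv2.cvtColor(im["pixels"],cv2.COLOR_RGB2HSV)
    m=(((h[...,0]<6)|(h[...,0]>172))&(h[...,1]>150)&(h[...,2]>70)).astype(np.uint8)
    n,l,st,c=cv2.connectedComponentsWithStats(m)
    return [(c[i].round(1),st[i,2:5].tolist()) for i in range(1,n) if st[i,4]>25]
E
python3 - <<'E'
import pickle
from h import *
d=pickle.load(open("d0.pkl","rb"))
for n in("side","top"):
    print(n,[(c.tolist(),s) for c,s in red(d[n])])
T,S=d["top"],d["side"]
for c,s in red(T):
    for e,q in red(S):
        X,r=tri(T,c,S,e)
        if r<.01: print(c,e,X.round(4),r.round(4))
# dark bores
for n,(x0,x1,y0,y1) in dict(top=(165,280,210,275),side=(270,330,178,240)).items():
    im=d[n]["pixels"][y0:y1,x0:x1][:,:,::-1]
    cv2.imwrite(f"pics/rack_{n}.png",cv2.resize(im,None,fx=7,fy=7 if n=="top" else 7,interpolation=cv2.INTER_CUBIC))
im=T["pixels"][70:215,300:420][:,:,::-1];cv2.imwrite("pics/ch_top.png",cv2.resize(im,None,fx=4,fy=4,interpolation=cv2.INTER_CUBIC))
E
```

```text
side [([344.9, 228.2], [4, 12, 29]), ([294.3, 235.4], [15, 10, 114]), ([280.2, 276.9], [17, 13, 159]), ([291.1, 317.2], [24, 15, 212])]
top [([265.7, 187.2], [10, 11, 84]), ([337.9, 253.8], [15, 17, 200]), ([466.9, 266.4], [17, 15, 197]), ([409.4, 273.1], [16, 15, 199])]
[265.7 187.2] [344.9 228.2] [0.6795 0.1747 0.0125] 0.0059
[337.9 253.8] [294.3 235.4] [ 0.4927 -0.0233  0.128 ] 0.0029
[466.9 266.4] [291.1 317.2] [ 0.4607 -0.3486  0.1265] 0.0005
[409.4 273.1] [280.2 276.9] [ 0.4439 -0.2033  0.1271] 0.0015
```

View pics/rack_top.png

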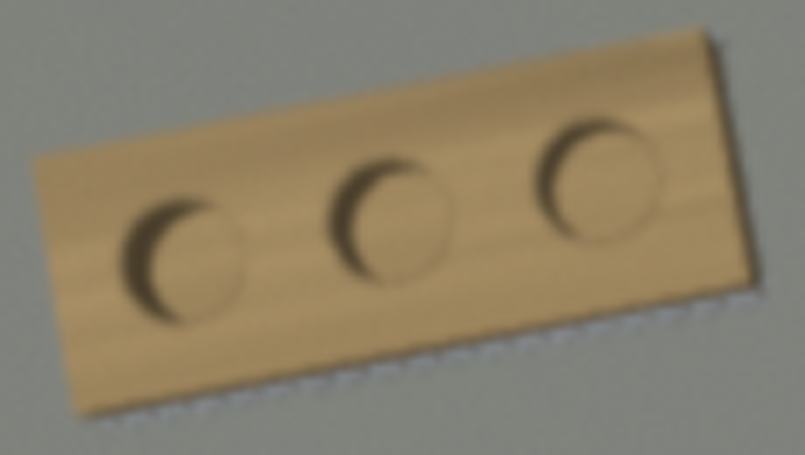

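View pics/rack_side.png

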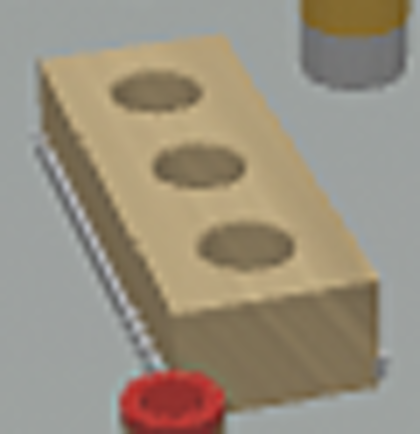

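View pics/ch_top.png

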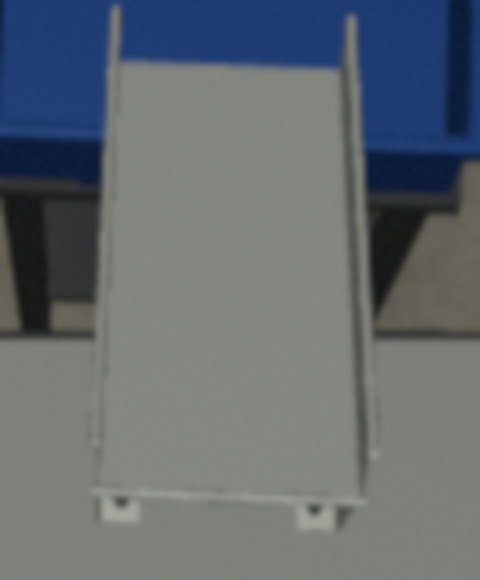

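```bash
python3 - <<'E'
import pickle
from h import *
d=pickle.load(open("d0.pkl","rb"));T,S=d["top"],d["side"]
f=lambda p,k,o:((p[0]+.5)/k-.5+o[0],(p[1]+.5)/k-.5+o[1])
tb=[f(p,7,(165,210)) for p in [(598,181),(390,221),(183.5,260)]]
sb=[f(p,7,(270,178)) for p in [(246,247),(199,166),(156,92)]]
P=[]
for a,b in zip(tb,sb):
    X,r=tri(T,a,S,b);q=plane(T,a,.06);P.append(q);print("bore",X.round(4),r.round(4),"plane",q.round(4),plane(S,b,.06).round(4))
print("spacing",np.linalg.norm(P[0]-P[1]),np.linalg.norm(P[1]-P[2]),"yaw",np.arctan2(*(P[2]-P[0])[[1,0]])-np.pi/2)
C=[plane(T,f(p,7,(165,210)),.06) for p in [(35,155),(705,30),(757,290),(80,415)]]
print("corners mean",np.mean(C,0).round(4),np.linalg.norm(C[0]-C[1]),np.linalg.norm(C[1]-C[2]))
L=plane(T,f((95,491),4,(300,70)),.15);R=plane(T,f((365,501),4,(300,70)),.15)
print("lip",L.round(4),R.round(4),np.linalg.norm(L-R)); m=(L+R)/2
A=plane(T,f((118,62),4,(300,70)),.15-.208);B=plane(T,f((340,70),4,(300,70)),.15-.208)
m2=(A+B)/2;print("end",A.round(3),B.round(3),np.linalg.norm(A-B),"mid",m.round(4),m2.round(4),"yaw",np.arctan2(*(m2-m)[[1,0]]),np.arctan2(*(L-R)[[1,0]])-np.pi/2)
for im,uv in [(T,(338,254)),(T,(410,273)),(T,(467,266)),(T,(236,233)),(T,(358,192)),(T,(358,170)),(T,(358,140))]:
    z=im["range_z"][uv[1],uv[0]];K=im["intrinsics"];o,dd=ray(im,uv);sc=z/(im["R"]@dd)[2];print("range",uv,(o+dd*sc).round(4))
for uv in [(337.9,253.8),(409.4,273.1),(466.9,266.4)]: print("tube plane",plane(T,uv,.13).round(4))
for uv in [(294.3,235.4),(280.2,276.9),(291.1,317.2)]: print("tube side",plane(S,uv,.13).round(4))
from scipy.spatial.transform import Rotation as Ro
q=np.array([-0.5803,.5809,.4031,-.4042]);print(Ro.from_quat(q[[1,2,3,0]]).as_matrix().round(3))
for k,uv in dict(bolt=(461,213),adap=(443,193),cap=(266,187),nut=(236,190),can=(150,208)).items(): print(k,plane(T,uv,.04).round(3))
E
```

```text
bore [0.5446 0.2091 0.0598] 0.0022 plane [0.5435 0.2091 0.06  ] [0.5457 0.2088 0.06  ]
bore [0.5291 0.2878 0.0603] 0.0023 plane [0.528  0.2879 0.06  ] [0.5303 0.2884 0.06  ]
bore [0.5139 0.3659 0.0606] 0.0021 plane [0.5129 0.366  0.06  ] [0.5151 0.3671 0.06  ]
spacing 0.08031075330695873 0.07955607415784903 yaw 0.19242323516914772
corners mean [0.5276 0.2862 0.06  ] 0.25913800888113364 0.10156492719593718
lip [0.6443 0.0138 0.15  ] [ 0.6384 -0.1557  0.15  ] 0.16963368361175513
end [ 1.003e+00 -1.000e-03 -5.800e-02] [ 0.997 -0.166 -0.058] 0.16468784419923965 mid [ 0.6413 -0.071   0.15  ] [ 1.0001 -0.0837 -0.058 ] yaw -0.03535428607802177 -0.03470282584104267
range (338, 254) [ 0.4901 -0.0233  0.1374]
range (410, 273) [ 0.4432 -0.2039  0.1332]
range (467, 266) [ 0.4612 -0.3472  0.1331]
range (236, 233) [0.5494 0.2457 0.0648]
range (358, 192) [ 0.6455 -0.0732  0.1499]
range (358, 170) [ 0.7109 -0.076   0.1078]
range (358, 140) [ 0.8057 -0.0796  0.0538]
tube plane [ 0.4911 -0.0233  0.13  ]
tube plane [ 0.4431 -0.2029  0.13  ]
tube plane [ 0.4603 -0.3477  0.13  ]
tube side [ 0.4939 -0.0263  0.13  ]
tube side [ 0.4446 -0.2069  0.13  ]
tube side [ 0.4607 -0.3523  0.13  ]
[[ 0.348 -0.001 -0.937]
 [ 0.937 -0.002  0.348]
 [-0.002 -1.     0.   ]]
bolt [ 0.608 -0.359  0.04 ]
adap [ 0.663 -0.311  0.04 ]
cap [0.678 0.171 0.04 ]
nut [0.669 0.252 0.04 ]
can [0.619 0.485 0.04 ]
```

The heights agree with the text: tube tops measure about 0.127 against 0.130, bores 0.060, and the chute lip 0.150. The bore spacing comes out at 80 mm. I'll go to the nearest tube at (0.4925, -0.0245), turning the jaw axis to the rack's x on the way.

Emit:
arm_command:
  commands:
    - [8.5, [2.2, -4.4, 0], -0.085]
    - [8.5, [2.2, -4.4, 0], -0.085]
    - [8.5, [2.2, -4.4, 0], -0.085]
    - [8.5, [2.2, -4.4, 0], -0.085]
    - [8.5, [2.2, -4.4, 0], -0.085]
    - [8.5, [2.2, -4.4, 0], -0.085]
    - [8.5, [2.2, -4.4, 0], -0.085]
    - [8.5, [2.2, -4.4, 0], -0.085]
    - [8.5, [2.2, -4.4, 0], -0.085]
    - [8.5, [2.2, -4.4, 0], -0.085]
    - [8.5, [2.2, -4.4, 0], -0.085]
    - [8.5, [2.2, -4.4, 0], -0.085]
  grip_force: 30

```text
clock: 1.35
position: [0.4647, 0.009, 0.2483]
ee_rot: [0.704, -0.704, -0.068, 0.067]
contact_force: [0.5, 0.8, 0.4]
width: 0.085
```

Emit:
arm_command:
  commands:
    - [8.5, [2.8, -3.35, 0], 0]
    - [8.5, [0, 0, -1], 0]
    - [8.5, [0, 0, 0], 0]

```text
clock: 1.65
position: [0.4914, -0.0229, 0.2366]
ee_rot: [0.704, -0.703, -0.067, 0.07]
contact_force: [-1.4, 0.3, -0.4]
width: 0.0847
```

```bash
python3 - <<'E'
from rig import manip
from h import *
import pickle
i=manip.get_image("wrist");s=manip.get_state();print(s["position"],s["contact_force"])
pickle.dump(i,open("w1.pkl","wb"));cv2.imwrite("pics/w1.png",i["pixels"][:,:,::-1])
for c,st in red(i): print(c,st,plane(i,c,.13).round(4))
E
```

```text
[ 0.49100301 -0.0220823   0.2371409 ] [ 0.59387499 -1.14064805  0.50453895]
[566.6  36.1] [52, 41, 1343] [0.616  0.1344 0.13  ]
[314.9 241.8] [63, 62, 2962] [ 0.492  -0.0223  0.13  ]
[220.8 420.7] [27, 17, 256] [ 0.4466 -0.1854  0.13  ]
```

View pics/w1.png

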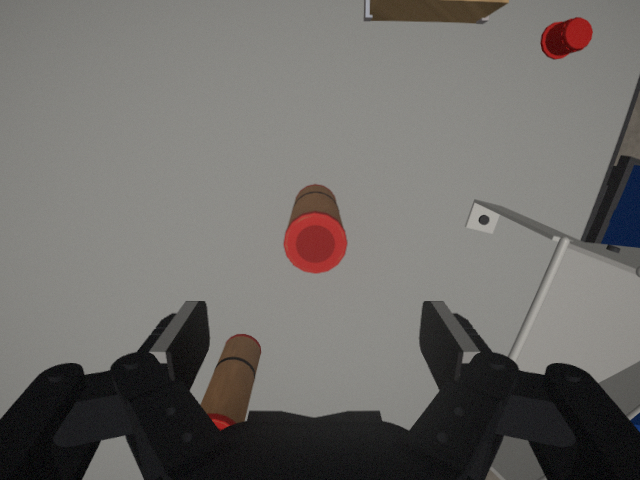

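The wrist view shows the tube's red top at (315,242), which gives (0.492, -0.022), directly under the TCP. Now I'll descend and grip.

Emit:
arm_command:
  commands:
    - [8.5, [0, 0, -4], 0]
    - [8.5, [0, 0, -4], 0]
    - [8.5, [0, 0, -4], 0]
    - [8.5, [0, 0, -2.4], 0]
    - [3.8, [0, 0, 0], 0]
    - [3.8, [0, 0, 0], 0]
    - [3.8, [0, 0, 0], 0]
    - [3.8, [0, 0, 0], 0]
    - [3.8, [0, 0, 0], 0]

```text
clock: 2.6
position: [0.4933, -0.0224, 0.0963]
ee_rot: [-0.704, 0.704, 0.07, -0.068]
contact_force: [-2.4, 0.9, 7.4]
width: 0.0409
```

Emit:
arm_command:
  commands:
    - [3.8, [0, 0, 0], 0]
    - [3.8, [0, 0, 1], 0]
    - [3.8, [0, 0, 3], 0]
    - [3.8, [0, 0, 4], 0]
    - [3.8, [0, 0, 2], 0]
    - [3.8, [0, 0, 0], 0]
    - [3.8, [0, 0, 0], 0]

```text
clock: 3.3
position: [0.4918, -0.0225, 0.1941]
ee_rot: [0.704, -0.704, -0.069, 0.069]
contact_force: [0.5, -0.0, -3.8]
width: 0.0408
```

```bash
cat > wt.py <<'E'
from rig import manip
from h import *
import pickle,sys
F=[];P=[];M=[]
for k in range(10):
    i=manip.get_image("wrist");s=manip.get_state();F.append(s["contact_force"]);P.append(s["position"]);M.append(s["moment"])
print("F",np.mean(F,0).round(2),np.std(F,0).round(2),"P",np.mean(P,0).round(4),"M",np.mean(M,0).round(3),s["width"],s["clock"],s["qpos"].round(2))
pickle.dump(i,open(sys.argv[1]+".pkl","wb"));cv2.imwrite("pics/"+sys.argv[1]+".png",i["pixels"][:,:,::-1])
E
python3 wt.py w2
```

```text
F [ 0.08 -0.14 -3.46] [0.42 0.4  0.38] P [ 0.4915 -0.0224  0.1932] M [-0.013 -0.016  0.001] 0.040883444983650194 3.8 [-0.19  0.19  1.76  0.    1.19 -0.38]
```

View pics/w2.png

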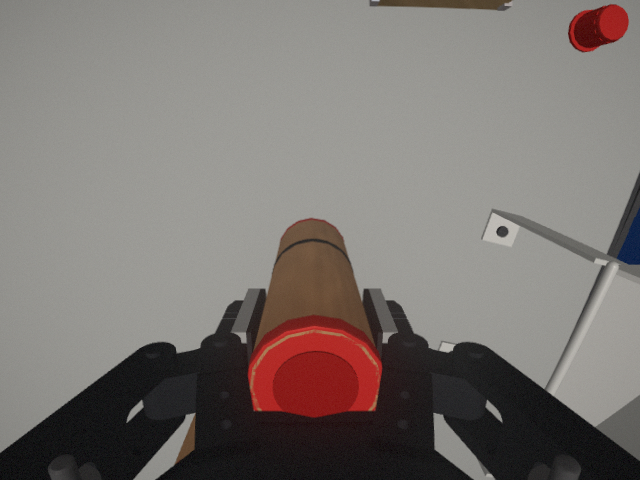

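The tube is held upright. The averaged force is -3.46 N (about 350 g), so it is loaded and goes to bore1.

Emit:
arm_command:
  commands:
    - [3.8, [0.5, 2.0, 0], 0]
    - [3.8, [0.9, 4.0, 0], 0]
    - [3.8, [0.9, 4.0, 0], 0]
    - [3.8, [0.9, 4.0, 0], 0]
    - [3.8, [0.9, 4.0, 0], 0]
    - [3.8, [0.8, 3.5, 0], 0]
    - [3.8, [0.4, 1.7, 0], 0]
    - [3.8, [0, 0, -1.5], 0]
    - [3.8, [0, 0, 0], 0]
    - [3.8, [0, 0, 0], 0]

```text
clock: 4.8
position: [0.5448, 0.2088, 0.1789]
ee_rot: [-0.703, 0.704, 0.068, -0.069]
contact_force: [0.4, -0.7, -3.8]
width: 0.0409
```

```bash
python3 wt.py w3; python3 - <<'E'
from rig import manip
from h import *
import pickle
d={n:manip.get_image(n) for n in("side","top")};pickle.dump(d,open("d3.pkl","wb"))
S=d["side"]["pixels"][120:270,230:380][:,:,::-1];cv2.imwrite("pics/s3.png",cv2.resize(S,None,fx=4,fy=4,interpolation=cv2.INTER_CUBIC))
E
```

```text
F [ 0.16 -0.1  -3.31] [0.38 0.3  0.56] P [0.5455 0.209  0.1798] M [-0.005 -0.011  0.004] 0.040833086997692655 5.3 [ 0.25  0.33  1.6  -0.    1.21  0.05]
```

View pics/w3.png

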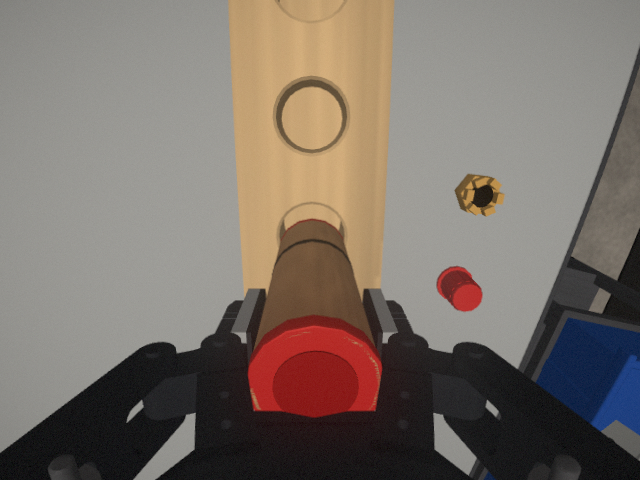

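View pics/s3.png

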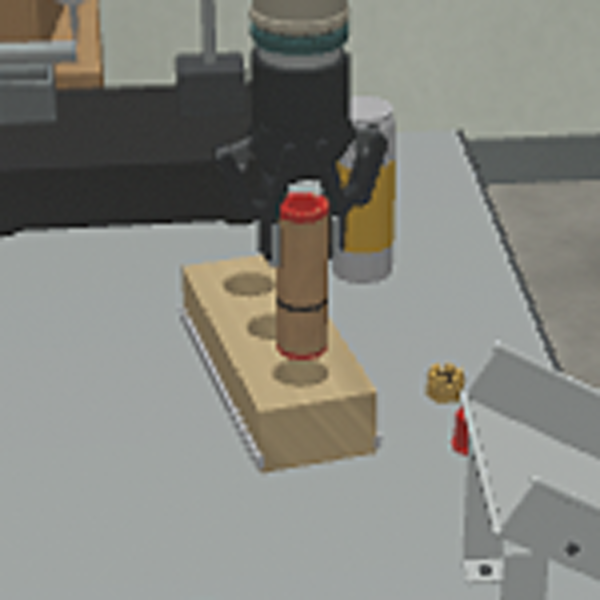

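```bash
python3 - <<'E'
import pickle
from h import *
w=pickle.load(open("w3.pkl","rb"));S=w["pixels"][60:300,215:405][:,:,::-1];S=cv2.convertScaleAbs(S,alpha=1.3)
cv2.imwrite("pics/w3z.png",cv2.resize(S[:150],None,fx=4,fy=4,interpolation=cv2.INTER_CUBIC));cv2.imwrite("pics/w3y.png",cv2.resize(S[130:240],None,fx=4,fy=4,interpolation=cv2.INTER_CUBIC))
E
```

```text
(no output)
```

View pics/w3z.png

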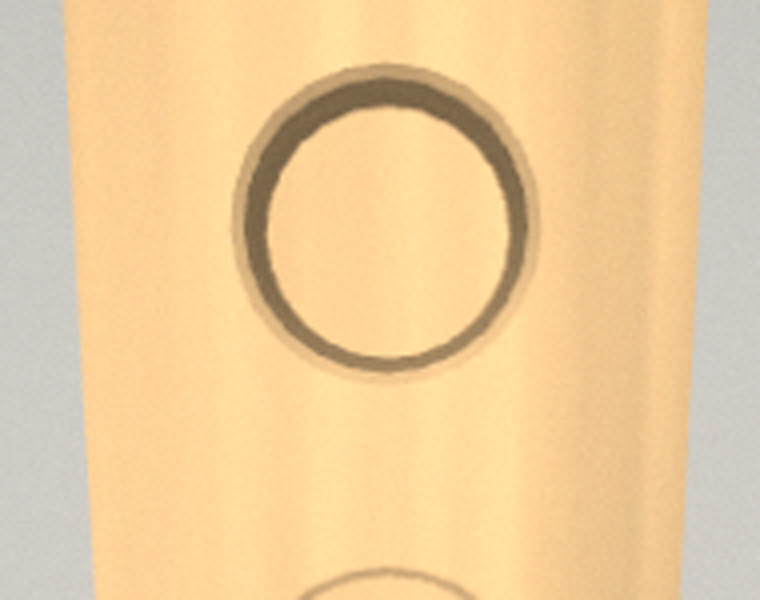

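View pics/w3y.png

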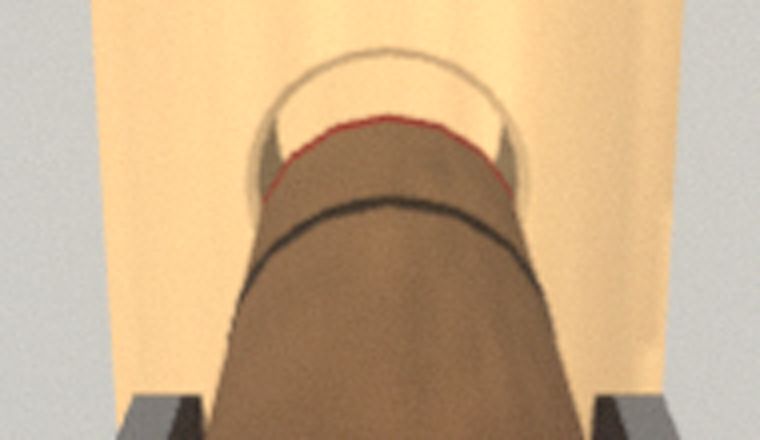

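```bash
python3 - <<'E'
import pickle
from h import *
w=pickle.load(open("w3.pkl","rb"))
f=lambda p,o:((p[0]+.5)/4-.5+o[0],(p[1]+.5)/4-.5+o[1])
A=(215,60);B=(215,190)
b2=plane(w,f((386,223.5),A),.06)
e=[plane(w,f(p,A),.06) for p in [(231,223),(541,223),(386,63),(386,384)]]
print("b2",b2,"diam",np.linalg.norm(e[0]-e[1]),np.linalg.norm(e[2]-e[3]),(e[0]+e[1])/2,(e[2]+e[3])/2)
u=np.array([-np.sin(.192),np.cos(.192),0]);x=np.array([u[1],-u[0],0])
D=np.linalg.norm(e[2]-e[3])
b1=b2-.08*u;print("b1 from b2",b1)
p=plane(w,f((389,48),B),.06);print("b1 from apex",p-u*D/2)
for z in(.083,.0865,.090):
    t=plane(w,f((388.5,116.5),B),z);print("tube bottom centre",z,t-u*.021)
l=plane(w,f((266,190),B),.0865);r=plane(w,f((512,190),B),.0865);print((l+r)/2,np.linalg.norm(l-r))
# rack edges
for y in(100,500):
    pass
d=pickle.load(open("d3.pkl","rb"))
E
```

```text
b2 [0.52853755 0.28888626 0.06      ] diam 0.04990255646915387 0.04985848925448826 [0.52850672 0.28902342 0.06      ] [0.52864299 0.28833636 0.06      ]
b1 from b2 [0.54380335 0.21035629 0.06      ]
b1 from apex [0.54458593 0.20915976 0.06      ]
tube bottom centre 0.083 [0.54510381 0.20677839 0.083     ]
tube bottom centre 0.0865 [0.54495833 0.20763019 0.0865    ]
tube bottom centre 0.09 [0.54481285 0.208482   0.09      ]
[0.54329846 0.21661756 0.0865    ] 0.03860829454959777
```

In the wrist picture bore 2 is at (311,116), with a 50 mm outer chamfer circle, and the far edge of bore 1 is at (312,202). The tube's underside apex is at (312,219). The tube is within 2 mm of bore 1, so I'll nudge it and lower.

Emit:
arm_command:
  commands:
    - [3.8, [-0.08, 0.15, -1], 0]
    - [3.8, [0, 0, -1], 0]
    - [3.8, [0, 0, -0.5], 0]
    - [3.8, [0, 0, -0.5], 0]
    - [3.8, [0, 0, -0.5], 0]
    - [3.8, [0, 0, 0], 0]

```text
clock: 6.0
position: [0.5441, 0.2109, 0.1434]
ee_rot: [-0.704, 0.704, 0.068, -0.069]
contact_force: [-0.3, 0.1, -3.0]
width: 0.0411
```

Emit:
arm_command:
  commands:
    - [3.8, [0, 0, -0.6], 0]
    - [3.8, [0, 0, -0.6], 0]
    - [3.8, [0, 0, -0.6], 0]
    - [3.8, [0, 0, -0.6], 0]
    - [3.8, [0, 0, -0.6], 0]
    - [3.8, [0, 0, 0], 0]

```text
clock: 6.6
position: [0.5438, 0.2108, 0.1132]
ee_rot: [-0.704, 0.704, 0.068, -0.07]
contact_force: [0.0, -0.6, -3.7]
width: 0.0407
```

Emit:
arm_command:
  commands:
    - [3.8, [0, 0, -0.3], 0]
    - [3.8, [0, 0, -0.2], 0]
    - [3.8, [0, 0, -0.1], 0]
    - [3.8, [0, 0, 0], 0]

```text
clock: 7.0
position: [0.5447, 0.211, 0.1112]
ee_rot: [0.704, -0.704, -0.069, 0.068]
contact_force: [-4.3, -2.4, 11.4]
width: 0.0411
```

```bash
python3 wt.py w4; python3 - <<'E'
from rig import manip
from h import *
import pickle
w=pickle.load(open("w4.pkl","rb"))["pixels"][150:320,225:405][:,:,::-1]
S=manip.get_image("side")["pixels"][150:250,260:360][:,:,::-1]
o=np.hstack([cv2.resize(S,(400,400),interpolation=cv2.INTER_CUBIC),cv2.resize(w,(400,400),interpolation=cv2.INTER_CUBIC)]);cv2.imwrite("pics/s4.png",o)
E
```

```text
F [-4.12 -1.24 11.04] [0.5  0.43 0.38] P [0.5447 0.211  0.1112] M [-0.269  0.796 -0.037] 0.04087230113013415 7.5 [ 0.25  0.39  1.69 -0.    1.06  0.06]
```

View pics/s4.png

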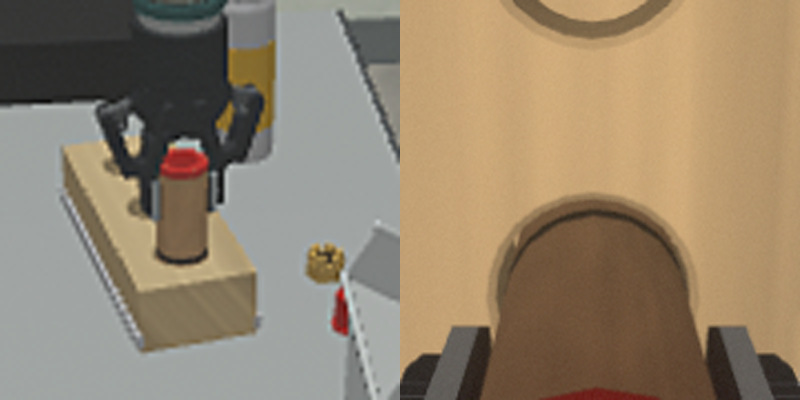

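The ring sits right at the rack's top face, and the TCP is 15 mm above its grasp height, so the tube is home. I'll ease off the pressure and release.

Emit:
arm_command:
  commands:
    - [3.8, [0, 0, 0.2], 0]
    - [4.6, [0, 0, 0], 0]
    - [6.5, [0, 0, 0], 0]
    - [8.5, [0, 0, 0], 0]
    - [8.5, [0, 0, 1], 0]
    - [8.5, [0, 0, 3], 0]
    - [8.5, [0, 0, 4], 0]
    - [8.5, [0, 0, 4], 0]
    - [8.5, [0, 0, 2], 0]

```text
clock: 8.45
position: [0.5461, 0.2115, 0.255]
ee_rot: [0.704, -0.703, -0.071, 0.066]
contact_force: [0.7, 0.5, 0.1]
width: 0.0851
```

```bash
python3 wt.py w5; python3 - <<'E'
from rig import manip
from h import *
import pickle
w=pickle.load(open("w5.pkl","rb"));
for c,s in red(w): print(c,s,plane(w,c,.145))
w=w["pixels"][150:350,225:405][:,:,::-1]
S=manip.get_image("side");T=manip.get_image("top")
for c,s in red(S):
  for e,q in red(T):
    X,r=tri(S,c,T,e)
    if r<.006: print(X.round(4),r.round(4))
S=S["pixels"][150:250,260:360][:,:,::-1]
o=np.hstack([cv2.resize(S,(400,400),interpolation=cv2.INTER_CUBIC),cv2.resize(w,(400,400),interpolation=cv2.INTER_CUBIC)]);cv2.imwrite("pics/s5.png",o)
E
```

```text
F [ 0.24 -0.03 -0.08] [0.56 0.49 0.75] P [0.5446 0.211  0.2509] M [-0.002  0.006 -0.002] 0.08519610537282225 8.95 [ 0.25  0.29  1.48 -0.    1.37  0.06]
[314.6 243.7] [63, 62, 2976] [0.54458183 0.21079047 0.145     ]
[437.3 262.7] [36, 36, 821] [0.62871286 0.21368314 0.145     ]
[0.5448 0.199  0.1481] 0.0008
[ 0.4439 -0.2031  0.127 ] 0.0015
[ 0.4607 -0.3486  0.1268] 0.0005
```

View pics/s5.png

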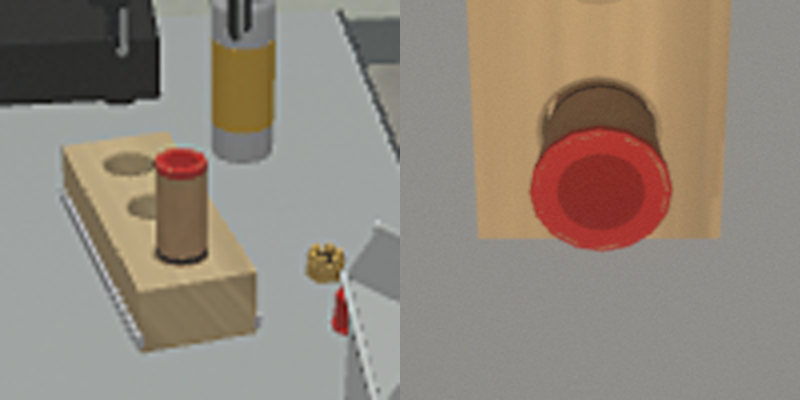

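The tube stands upright and home in bore 1: ring at the face, top at about 0.148 by triangulation. On to the second tube at about (0.444, -0.2025).

Emit:
arm_command:
  commands:
    - [8.5, [-1.1, -4.6, 0], 0]
    - [8.5, [-1.1, -4.6, 0], 0]
    - [8.5, [-1.1, -4.6, 0], 0]
    - [8.5, [-1.1, -4.6, 0], 0]
    - [8.5, [-1.1, -4.6, 0], 0]
    - [8.5, [-1.1, -4.6, 0], 0]
    - [8.5, [-1.1, -4.6, 0], 0]
    - [8.5, [-1.1, -4.6, 0], 0]
    - [8.5, [-1.2, -4.5, -1], 0]
    - [8.5, [0, 0, 0], 0]

```text
clock: 10.05
position: [0.4427, -0.207, 0.2392]
ee_rot: [-0.703, 0.705, 0.066, -0.067]
contact_force: [0.1, 1.1, -0.0]
width: 0.085
```

```bash
python3 - <<'E'
from rig import manip
from h import *
P=[]
for k in range(3):i=manip.get_image("wrist");s=manip.get_state();P.append(s["position"])
print(np.mean(P,0),s["clock"])
for c,st in red(i): print(c,st,plane(i,c,.13).round(4))
E
```

```text
[ 0.44396208 -0.202882    0.23983694] 10.2
[311.5 241.1] [62, 59, 2842] [ 0.4429 -0.203   0.13  ]
[300.1 403.9] [51, 28, 980] [ 0.4596 -0.338   0.13  ]
```

Emit:
arm_command:
  commands:
    - [8.5, [-0.1, 0, -4], 0]
    - [8.5, [0, 0, -4], 0]
    - [8.5, [0, 0, -4], 0]
    - [8.5, [0, 0, -2.4], 0]
    - [3.8, [0, 0, 0], 0]
    - [3.8, [0, 0, 0], 0]
    - [3.8, [0, 0, 0], 0]
    - [3.8, [0, 0, 0], 0]
    - [3.8, [0, 0, 0], 0]
    - [3.8, [0, 0, 1], 0]
    - [3.8, [0, 0, 4], 0]
    - [3.8, [0, 0, 4], 0]

```text
clock: 11.4
position: [0.4425, -0.2017, 0.1873]
ee_rot: [0.704, -0.703, -0.068, 0.07]
contact_force: [0.4, -0.3, -1.0]
width: 0.042
```

Emit:
arm_command:
  commands:
    - [3.8, [0, 0, 2], 0]
    - [3.8, [0, 0, 0], 0]
    - [3.8, [0, 0, 0], 0]

```text
clock: 11.7
position: [0.443, -0.2019, 0.2064]
ee_rot: [-0.704, 0.704, 0.069, -0.069]
contact_force: [-0.4, -0.6, -1.6]
width: 0.0415
```

```bash
python3 wt.py w6
```

```text
F [ 0.12 -0.17 -0.62] [0.58 0.41 0.46] P [ 0.4429 -0.2017  0.2053] M [-0.013 -0.006  0.001] 0.04168799470726427 12.2 [-0.57  0.17  1.75  0.    1.22 -0.77]
```

View pics/w6.png

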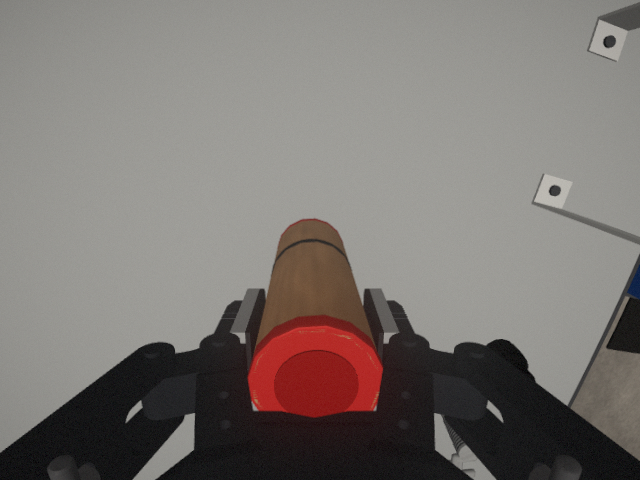

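-0.62 N (about 60 g), so this one is empty and goes to the chute. I'll raise it, turn the jaws across the chute, and come in over the lip.

Emit:
arm_command:
  commands:
    - [3.8, [1, 1.4, 1.5], 0.149]
    - [3.8, [1, 1.4, 1.5], 0.149]
    - [3.8, [1, 1.4, 1.5], 0.149]
    - [3.8, [1, 1.4, 1.5], 0.149]
    - [3.8, [1, 1.4, 1.5], 0.149]
    - [3.8, [1, 1.4, 1.5], 0.149]
    - [3.8, [1, 1.4, 0], 0.149]
    - [3.8, [1, 1.4, 0], 0.149]
    - [3.8, [1, 1.7, 0], 0.149]
    - [3.8, [4, 0, 0], 0]
    - [3.8, [4, 0, 0], 0]
    - [3.8, [0, 0, 0], 0]

```text
clock: 13.4
position: [0.618, -0.073, 0.2945]
ee_rot: [-0.508, 0.509, 0.492, -0.491]
contact_force: [-0.9, -0.8, -1.1]
width: 0.0414
```

Emit:
arm_command:
  commands:
    - [3.8, [4, 0, 0], 0]
    - [3.8, [3.3, 0, 0], 0]
    - [3.8, [0, 0, -2], 0]
    - [3.8, [0, 0, -2], 0]
    - [3.8, [0, 0, -1], 0]
    - [3.8, [0, 0, -0.5], 0]
    - [3.8, [0, 0, -0.4], 0]
    - [3.8, [0, 0, 0], 0]

```text
clock: 14.2
position: [0.6864, -0.0731, 0.2377]
ee_rot: [-0.509, 0.509, 0.491, -0.491]
contact_force: [0.4, 0.5, -0.6]
width: 0.0415
```

```bash
python3 - <<'E'
from rig import manip
from h import *
S=manip.get_image("side");s=manip.get_state();print(s["position"],s["contact_force"],s["clock"])
S=S["pixels"][130:310,300:500][:,:,::-1];cv2.imwrite("pics/s7.png",cv2.resize(S,None,fx=3,fy=3,interpolation=cv2.INTER_CUBIC))
E
```

```text
[ 0.68663998 -0.07307598  0.23814886] [-0.21990385 -0.90330957 -0.50494744] 14.25
```

View pics/s7.png

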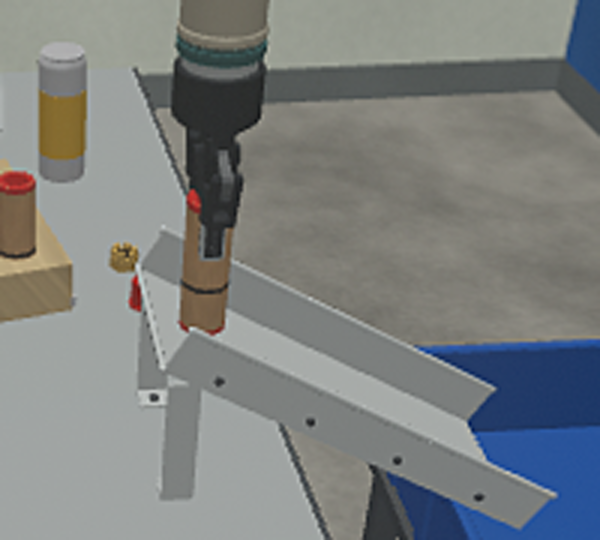

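The tube is between the walls, just above the sheet. I'll lower it the last 6 mm and let go.

Emit:
arm_command:
  commands:
    - [3.8, [0.3, 0, -0.3], 0]
    - [3.8, [0.1, 0, -0.3], 0]
    - [3.8, [0, 0, 0], 0]
    - [5.0, [0, 0, 0], 0]
    - [8.5, [0, 0, 0], 0]
    - [8.5, [0, 0, 0], 0]
    - [8.5, [0, 0, 0], 0]
    - [8.5, [0, 0, 0], 0]
    - [8.5, [0, 0, 0], 0]
    - [8.5, [0, 0, 0], 0]

```text
clock: 15.25
position: [0.6905, -0.073, 0.2313]
ee_rot: [0.509, -0.509, -0.491, 0.491]
contact_force: [-0.0, -0.1, -0.2]
width: 0.0853
```

```bash
python3 - <<'E'
from rig import manip
from h import *
S=manip.get_image("side");s=manip.get_state();print(s["position"],s["contact_force"],s["clock"])
S=S["pixels"][130:330,300:620][:,:,::-1];cv2.imwrite("pics/s8.png",cv2.resize(S,None,fx=2,fy=2,interpolation=cv2.INTER_CUBIC))
E
```

```text
[ 0.69047553 -0.07298058  0.23131348] [ 0.14228366  0.44091804 -0.57198308] 15.3
```

View pics/s8.png

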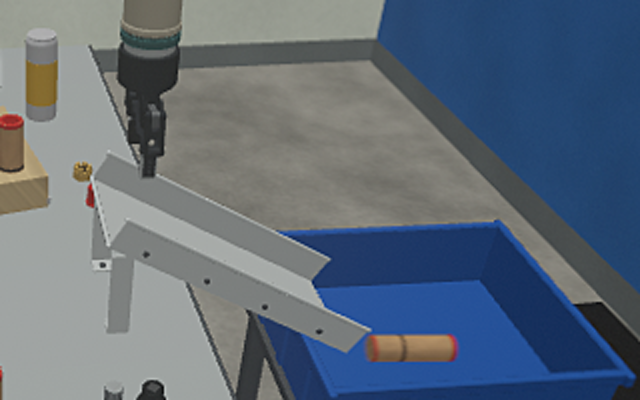

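The second tube is sliding into the bin. Now to the third tube at (0.461, -0.3475).

Emit:
arm_command:
  commands:
    - [8.5, [-3, 0, 2.5], -0.149]
    - [8.5, [-4, 0, 0], -0.149]
    - [8.5, [-2, -3.4, 0], -0.149]
    - [8.5, [-2, -3.4, 0], -0.149]
    - [8.5, [-2, -3.4, 0], -0.149]
    - [8.5, [-2, -3.4, 0], -0.149]
    - [8.5, [-2, -3.4, 0], -0.149]
    - [8.5, [-2, -3.4, 0], -0.149]
    - [8.5, [-2, -3.4, 0], -0.149]
    - [8.5, [-2, -3.4, -1], 0]
    - [8.5, [0, 0, 0], 0]

```text
clock: 16.4
position: [0.4577, -0.3487, 0.2453]
ee_rot: [-0.704, 0.704, 0.066, -0.068]
contact_force: [0.2, 0.3, 0.3]
width: 0.0845
```

```bash
python3 - <<'E'
from rig import manip
from h import *
P=[]
for k in range(3):i=manip.get_image("wrist");s=manip.get_state();P.append(s["position"])
print(np.mean(P,0),s["ee_rot"],s["clock"])
for c,st in red(i): print(c,st,plane(i,c,.13).round(4))
E
```

```text
[ 0.45987285 -0.34564295  0.24603542] [ 0.70403047 -0.70350892 -0.06879241  0.06843908] 16.55
[312.2 241.9] [60, 58, 2708] [ 0.4599 -0.3482  0.13  ]
```

Emit:
arm_command:
  commands:
    - [8.5, [0, -0.2, -4], 0]
    - [8.5, [0, 0, -4], 0]
    - [8.5, [0, 0, -4], 0]
    - [8.5, [0, 0, -3], 0]
    - [3.8, [0, 0, 0], 0]
    - [3.8, [0, 0, 0], 0]
    - [3.8, [0, 0, 0], 0]
    - [3.8, [0, 0, 0], 0]
    - [3.8, [0, 0, 0], 0]
    - [3.8, [0, 0, 1], 0]
    - [3.8, [0, 0, 4], 0]
    - [3.8, [0, 0, 4], 0]

```text
clock: 17.75
position: [0.4596, -0.3461, 0.1864]
ee_rot: [0.705, -0.703, -0.068, 0.069]
contact_force: [1.1, -1.4, -3.0]
width: 0.042
```

Emit:
arm_command:
  commands:
    - [3.8, [0, 0, 2], 0]
    - [3.8, [0, 0, 0], 0]
    - [3.8, [0, 0, 0], 0]

```text
clock: 18.05
position: [0.46, -0.3465, 0.2058]
ee_rot: [0.704, -0.703, -0.069, 0.069]
contact_force: [-0.2, 0.9, -4.0]
width: 0.0417
```

```bash
python3 wt.py w9
```

```text
F [ 0.13 -0.02 -3.77] [0.55 0.52 0.53] P [ 0.4599 -0.3464  0.2049] M [-0.004  0.005  0.017] 0.04159918615558982 18.55 [-0.77  0.3   1.57  0.    1.27 -0.96]
```

View pics/w9.png

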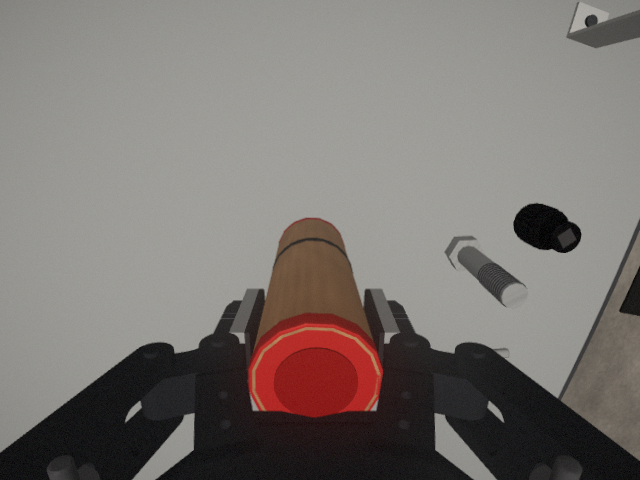

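-3.77 N (about 380 g), so the third tube is loaded and goes to bore 3. I'll carry it high enough to clear the tube already in the rack.

Emit:
arm_command:
  commands:
    - [3.8, [0, 1, 3], 0]
    - [3.8, [0, 3, 3], 0]
    - [3.8, [0, 4.7, 0], 0]
    - [3.8, [0, 4.7, 0], 0]
    - [3.8, [0, 4.7, 0], 0]
    - [3.8, [0, 4.7, 0], 0]
    - [3.8, [0, 4.7, 0], 0]
    - [3.8, [0, 4.7, 0], 0]
    - [3.8, [0, 4.7, 0], 0]
    - [3.8, [0, 4.7, 0], 0]
    - [3.8, [0, 4.7, 0], 0]
    - [3.8, [0, 4.7, 0], 0]

```text
clock: 19.75
position: [0.4602, 0.1649, 0.2666]
ee_rot: [-0.704, 0.704, 0.069, -0.068]
contact_force: [1.0, 0.4, -3.5]
width: 0.042
```

Emit:
arm_command:
  commands:
    - [3.8, [0.4, 4.7, 0], 0]
    - [3.8, [1, 4.7, 0], 0]
    - [3.8, [1, 4.7, 0], 0]
    - [3.8, [1, 3.5, 0], 0]
    - [3.8, [1, 1.8, 0], 0]
    - [3.8, [0.9, 0.9, 0], 0]
    - [3.8, [0, 0, 0], 0]

```text
clock: 20.45
position: [0.5147, 0.3668, 0.2657]
ee_rot: [-0.704, 0.704, 0.069, -0.069]
contact_force: [0.7, 0.3, -4.4]
width: 0.0414
```

Lower so the underside is about 25 mm above the mouth, then look.

Emit:
arm_command:
  commands:
    - [3.8, [0, 0, -2], 0]
    - [3.8, [0, 0, -3], 0]
    - [3.8, [0, 0, -2], 0]
    - [3.8, [0, 0, -1.3], 0]
    - [3.8, [0, 0, 0], 0]
    - [3.8, [0, 0, 0], 0]

```text
clock: 21.05
position: [0.514, 0.3656, 0.1842]
ee_rot: [0.704, -0.704, -0.069, 0.068]
contact_force: [-0.6, -0.2, -3.2]
width: 0.0418
```

```bash
python3 wt.py w10; python3 - <<'E'
import pickle
from h import *
w=pickle.load(open("w10.pkl","rb"));S=cv2.convertScaleAbs(w["pixels"][170:310,215:405][:,:,::-1],alpha=1.3)
cv2.imwrite("pics/w10z.png",cv2.resize(S,None,fx=4,fy=4,interpolation=cv2.INTER_CUBIC))
E
```

```text
F [-0.26  0.43 -3.62] [0.46 0.59 0.47] P [0.514  0.3662 0.1844] M [ 0.007  0.002 -0.01 ] 0.04207143754657327 21.55 [ 0.51  0.4   1.48 -0.    1.26  0.31]
```

View pics/w10z.png

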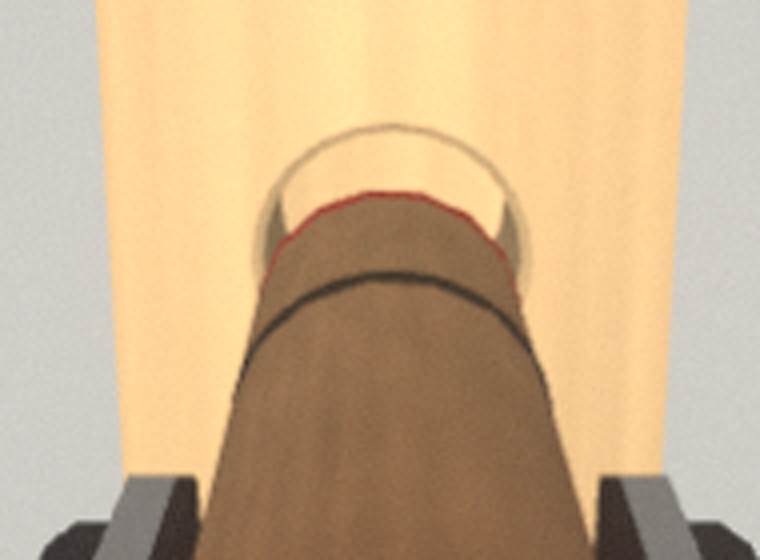

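```bash
python3 - <<'E'
import pickle
from h import *
w=pickle.load(open("w10.pkl","rb"))
f=lambda p:((p[0]+.5)/4-.5+215,(p[1]+.5)/4-.5+170)
u=np.array([-np.sin(.192),np.cos(.192),0])
print("bore",plane(w,f((393,124.5)),.06)-u*.025)
print("tube",plane(w,f((393,192)),.0889)-u*.021)
l,r=plane(w,f((253,250)),.06),plane(w,f((532,250)),.06);print((l+r)/2,np.linalg.norm(l-r))
E
```

```text
bore [0.51344235 0.36588451 0.06      ]
tube [0.51372589 0.36491446 0.0889    ]
[0.51295212 0.3681913  0.06      ] 0.04965091642041568
```

In this wrist view bore 3's far edge is at about (313,201) and the tube's apex at about (313,218). They differ by about 1 mm, so I'll nudge and lower.

Emit:
arm_command:
  commands:
    - [3.8, [-0.03, 0.1, -1], 0]
    - [3.8, [0, 0, -1], 0]
    - [3.8, [0, 0, -0.6], 0]
    - [3.8, [0, 0, -0.5], 0]
    - [3.8, [0, 0, -0.5], 0]
    - [3.8, [0, 0, 0], 0]

```text
clock: 22.15
position: [0.5128, 0.3667, 0.1463]
ee_rot: [-0.703, 0.704, 0.068, -0.069]
contact_force: [-0.2, 0.1, -3.0]
width: 0.0418
```

Emit:
arm_command:
  commands:
    - [3.8, [0, 0, -0.6], 0]
    - [3.8, [0, 0, -0.6], 0]
    - [3.8, [0, 0, -0.6], 0]
    - [3.8, [0, 0, -0.6], 0]
    - [3.8, [0, 0, -0.6], 0]
    - [3.8, [0, 0, 0], 0]

```text
clock: 22.75
position: [0.5126, 0.3666, 0.1161]
ee_rot: [-0.703, 0.704, 0.068, -0.07]
contact_force: [0.2, 0.8, -4.4]
width: 0.0415
```

Emit:
arm_command:
  commands:
    - [3.8, [0, 0, -0.2], 0]
    - [3.8, [0, 0, -0.2], 0]
    - [3.8, [0, 0, 0], 0]

```text
clock: 23.05
position: [0.5135, 0.3672, 0.1138]
ee_rot: [0.704, -0.704, -0.069, 0.068]
contact_force: [-1.3, 0.2, -1.3]
width: 0.0421
```

Emit:
arm_command:
  commands:
    - [3.8, [0, 0, -0.1], 0]
    - [3.8, [0, 0, 0], 0]

```text
clock: 23.25
position: [0.5135, 0.3673, 0.1138]
ee_rot: [0.704, -0.703, -0.069, 0.068]
contact_force: [-2.2, -0.5, 4.5]
width: 0.0422
```

```bash
python3 wt.py w11; python3 - <<'E'
from rig import manip
from h import *
import pickle
w=pickle.load(open("w11.pkl","rb"))["pixels"][150:320,225:405][:,:,::-1]
S=manip.get_image("side")["pixels"][140:240,255:355][:,:,::-1]
o=np.hstack([cv2.resize(S,(400,400),interpolation=cv2.INTER_CUBIC),cv2.resize(w,(400,400),interpolation=cv2.INTER_CUBIC)]);cv2.imwrite("pics/s11.png",o)
E
```

```text
F [-2.19 -0.39  5.94] [0.52 0.73 0.44] P [0.5135 0.3673 0.1138] M [-0.109  0.34  -0.015] 0.042282179449824445 23.75 [0.51 0.45 1.58 0.   1.11 0.32]
```

View pics/s11.png

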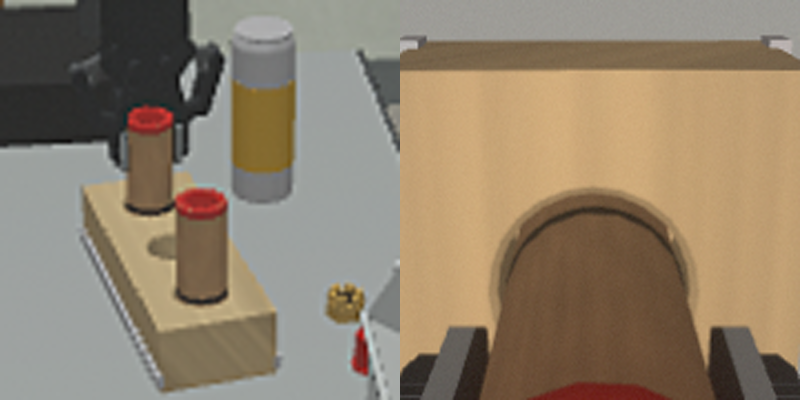

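The ring is level with the top face, as with the first tube, so it is seated. Releasing and withdrawing.

Emit:
arm_command:
  commands:
    - [3.8, [0, 0, 0.1], 0]
    - [4.6, [0, 0, 0], 0]
    - [6.5, [0, 0, 0], 0]
    - [8.5, [0, 0, 0], 0]
    - [8.5, [0, 0, 1], 0]
    - [8.5, [0, 0, 3], 0]
    - [8.5, [0, 0, 4], 0]
    - [8.5, [0, 0, 4], 0]
    - [8.5, [-2, 0, 3], 0]
    - [8.5, [-4, 0, 1], 0]
    - [8.5, [-4, 0, 0], 0]
    - [8.5, [-4, 0, 0], 0]

```text
clock: 25.0
position: [0.3722, 0.367, 0.2747]
ee_rot: [0.704, -0.703, -0.069, 0.068]
contact_force: [0.7, -0.3, -0.3]
width: 0.085
```

Emit:
arm_command:
  commands:
    - [8.5, [-4, 2, 0], 0]
    - [8.5, [-4, 2, 0], 0]
    - [8.5, [0, 0, 0], 0]

```text
clock: 25.3
position: [0.2885, 0.4084, 0.2745]
ee_rot: [0.704, -0.703, -0.07, 0.071]
contact_force: [-0.1, 0.6, -0.1]
width: 0.085
```

```bash
python3 - <<'E'
from rig import manip
from h import *
S=manip.get_image("side");T=manip.get_image("top");s=manip.get_state();print(s["position"],s["contact_force"],s["clock"])
print([(c.tolist(),a) for c,a in red(T)])
for c,_ in red(S):
  for e,q in red(T):
    X,r=tri(S,c,T,e)
    if r<.006: print(c,e,X.round(4),r.round(4))
cv2.imwrite("pics/fs.png",S["pixels"][:,:,::-1]);cv2.imwrite("pics/ft.png",T["pixels"][:,:,::-1])
cv2.imwrite("pics/fz.png",cv2.resize(S["pixels"][140:240,255:355][:,:,::-1],(600,600),interpolation=cv2.INTER_CUBIC))
E
```

```text
[0.29269732 0.40740943 0.27424935] [ 0.36837416 -0.28290291 -0.04017832] 25.4
[([265.7, 187.2], [10, 11, 84]), ([245.5, 232.2], [16, 17, 202]), ([182.9, 244.5], [17, 16, 220])]
[291.3 169.6] [182.9 244.5] [0.5137 0.3647 0.1441] 0.0026
[304.6 190.7] [245.5 232.2] [0.545  0.2088 0.1427] 0.0022
```

View pics/fs.png

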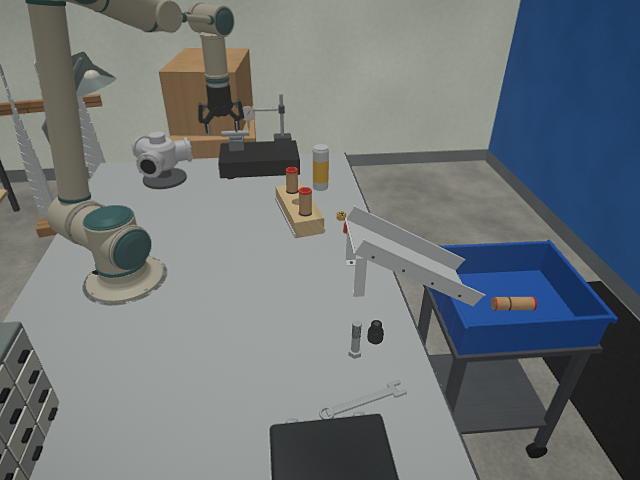

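View pics/ft.png

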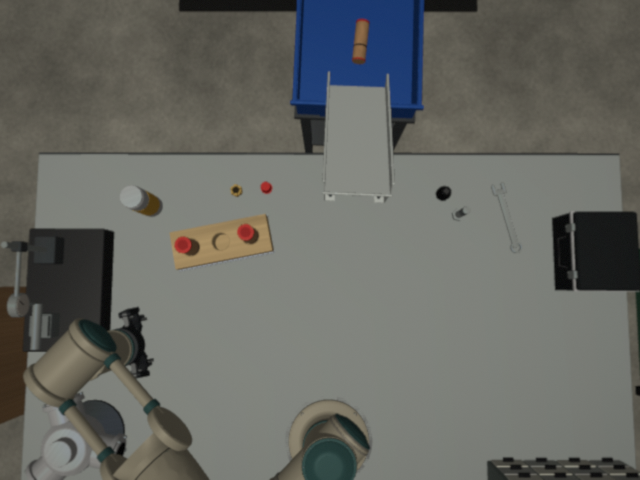

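View pics/fz.png

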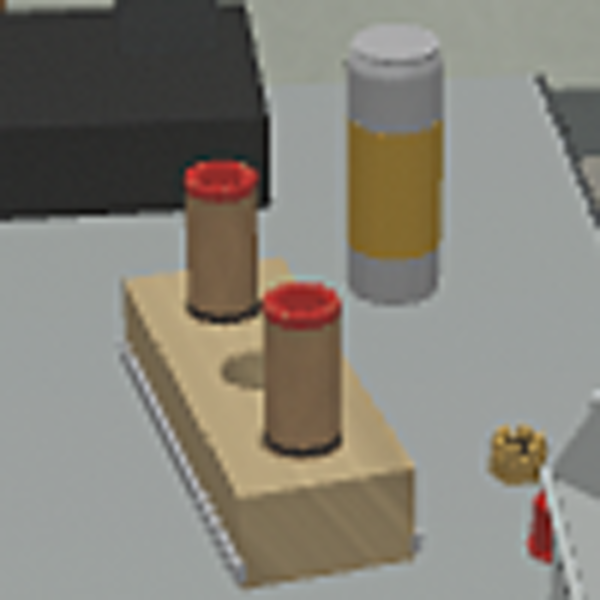

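The final views show both loaded tubes upright in bores 3 and 1 (top view 183,245 and 246,232). Their tops measure 0.144 and 0.143 m, against 0.145 expected. The empty tube is lying in the bin, and nothing else has moved. Handing in.

```bash
python3 -c "
from rig import manip
print(manip.sign_off())"
```

```text
the job is handed in; nothing more can be done
None
```

The job is handed in: two tubes were loaded and are in the rack, and the one empty tube is in the bin. The clock stood at about 25 s of the 72 s allowed.

| Tube (starting position) | Weight in the hand | Where it went |
|---|---|---|
| (0.49, -0.02) | 3.5 N, loaded | bore 1 |
| (0.44, -0.20) | 0.6 N, empty | down the chute into the bin |
| (0.46, -0.35) | 3.8 N, loaded | bore 3 |

- **Rack:** in the final side and top views both loaded tubes stand upright with their rings at the rack's top face. Their tops triangulate to 0.143 m (bore 1) and 0.144 m (bore 3), against 0.145 m expected. That agrees within the 2–3 mm my height readings were off by.
- **Bin and counter:** the empty tube lies in the bin, and the other things on the counter look unmoved. The gripper was open and clear of everything at the end.
- **One reading that disagreed:** just after I released the first tube, its sideways position from the two cameras was about 11 mm off. The gripper was probably blocking part of the view, and the later reading with the arm clear agreed.
- **Seating force:** the first tube bottomed out about 3 mm before I expected, pressing with about 11 N. The second seated with about 6 N.

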